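# Banding-wheel drive: seat the idlers and hold the tensioner back

### The job

Get this banding wheel's drive ready for a new belt: drop the two loose idler rollers, steel end down, into the two bores of the blue block, one in each and fully home, and let go of them. Then push the orange lug of the sprung tensioner arm back past its ratchet click until the arm's red nose is over the green zone, and finish while still holding it there, because it springs back if let go. Leave the glaze jar, the brush and the clay jaws where they are.

Things in the scene. Friction and masses are not known exactly. Their poses are not given: they have to be found in the camera images.
- drive: Aluminium base plate, 280 x 320 x 12 mm, fixed to the table; place and yaw vary. Origin: centre of its underside, on the table; z up, x and y along its 280 and 320 mm sides. It also carries a black pulley (64 mm across, at x +105, y -85, 54 mm high above the table with its spindle) and a brass pulley (28 mm across, at x +100, y +125, 38 mm high).
- idler_hole0 (a point): Centre of the mouth of one bore of the blue idler block, 42 mm above the table; z up. Bore 29 mm in diameter, 2 mm chamfer, 24 mm deep. At x -72.5, y -95 mm on the plate. The block is 150 mm along the plate's x, 64 mm along y, its top 42 mm above the table, its middle at x -35, y -95 mm.
- idler_hole1 (a point): Centre of the mouth of the other bore, alike, at x +2.5, y -95 mm on the plate (75 mm from the first). Either roller fits either bore.
- roller_a: Loose idler roller, about 80 g, upright on its steel end. Origin: centre of its underside, z up its axis. Steel journal 24 mm in diameter up to 22 mm, its foot tapered to 20; dark flange 36 mm across from 22 to 26; plain round white body 26 mm in diameter from 26 to 60 mm (top): grip that. Fully home, the flange rests on the block and the origin is 22 mm below the bore's mouth.
- roller_b: The second, identical roller.
- pivot (a point): Point on the vertical hinge axis of the tensioner arm, on the top face of the plate, 12 mm above the table; at x +60, y +30 mm on the plate. The hub is 84 mm across, its copper spring and spindle 66 mm high above the table. The arm is yellow, 20 mm wide, 20 to 32 mm above the table, and reaches 145 mm from the axis, its red nose 158 mm.
- lug (a point): Centre of the orange push lug on the arm, 125 mm from the hinge axis, 51 mm above the table. Its axes turn with the arm: x towards the pivot, y the way to push it, z up. The lug is an upright plate 40 mm along the arm, 8 mm thick, from 32 to 70 mm above the table. A white roller fixed on the arm, 30 mm across and 60 mm high above the table, stands 68 mm from the axis.
- tensioner (a joint): Angle of the tensioner arm (rad). 0: at rest, pointing along the plate's -x. Grows as the lug is pushed to the plate's +y (clockwise from above), to a hard stop at 0.62. A spring drives it back to 0: 3 N at the lug at first, 5.5 to 6.5 N in the zone. The red pawl clicks over a brass tooth between 0.18 and 0.42 (first 1.5 N more, then less); it does not latch. The green zone is 0.44 to 0.62.
- jar: Bystander: closed grey glaze jar, 56 mm across, 62 mm high, standing among the rollers. Origin: centre of its underside.
- brush: Bystander: brush lying on the table to the right of the drive, beyond the rollers, 180 mm long.
- jaws: Bystander: dark clay jaws, about 75 x 85 mm, 62 mm high, to the left of the drive. Origin: centre of its underside.
Mind the look-alikes: they are no part of the job. Leave any brown or purple look-alike of the roller_b alone.

How it is judged:
By the outcome, as a careful person would: the job done as asked, in the order asked, and still so for the second after the job is handed in, while the arm keeps its last pose, push and grip.
It also fails if it takes over 70 s, if anything falls off the work surface, if the arm or the gripper's body presses on something with over 40 N, if the wrist force passes 120 N, or if a joint passes its speed limit or range.

### The arm

A 7-joint arm with a two-finger parallel gripper is mounted at the origin on the work surface. World frame = base frame: x ahead of the robot, y to its left, z up, the work surface at z = 0. Lengths are in mm, angles in rad, forces in N, time in s.
With the tool pointing down it reaches from about 425 to 925 mm from the base axis. Payload 6.8 kg.
Tool frame: the origin (TCP) lies at the very end of the fingers, on their centre line; the grasp point (between the pads) lies 19 mm behind it; z points along the fingers, x is the direction in which the jaws open and shut, and the axes are right-handed (so a half turn about z gives the same grasp; the last joint's range is limited). The gripper opens to 85 mm and grips with 20 to 120 N. Pads are 22 mm wide; open, the fingers measure 114 mm over their backs; the gripper's body (76 mm by 85 mm) begins 54 mm behind the grasp point. The pads swing forward as they close: fully open they stand 13 mm farther back than shut.
Start: joints at [1.055, 0.477, 0.022, 1.555, -0.011, 1.109, -0.083], TCP at [267.709, -619.66, 231.308] pointing down, gripper open.
Joint ranges: [-2.96, 2.96], [-0.34, 2.1], [-1.41, 1.46], [0.24, 2.44], [-1.37, 4.51], [0.17, 1.92], [-2.96, 2.96]. Speed limits (rad/s): [2.39, 2.39, 3.14, 3.14, 3.14, 3.14, 3.14].

### API

Orientations are given as a unit quaternion [x, y, z, w].
In Python, from workcell import bot gives the robot as it stands. The module is installed in compiled form; this text tells all that it offers.
- The arm moves only by the tool jog_arm, never from a script. Its argument "steps" is a list of rows, each a list of 4 numbers: the shift along the tool's x, y, z in mm, then the turn about the tool's z in rad. In form: [[x, y, z, yaw], ...]. A call has 1 to 20 rows; each row shifts and turns the commanded pose from where the row before left it, along the tool's axes as they then stand; what a row does not reach is not made up. A row lasts 1/12 s, in which the tool goes at most 41.7 mm and 7.16 degrees, less where a joint would pass 70% of its speed; a pose out of reach is approached as far as the arm can. A call with a gripper value outside its range is refused whole. "claw" is the finger opening in mm, from 0 to 85.4, set as the call begins (left out, the last holds). The fingers move at their own pace and stop on an object; "newtons" is the grip in N (left out, the last holds). Time passes only in rows, so rows that do not move let the fingers close. It gives the time, the measured TCP pose, the force and the opening at its end, in the units of the state.
- bot.state(): the state, without advancing time (a new reading comes with each control period).
- bot.read_camera(name): name is "scene" or "top"; returns (picture, depth): 420x560x3 uint8, red, green, blue; 420x560 float32, mm along the optical axis (not along the pixel's ray), 0 where there is no reading.
- bot.calibration(name): a dict with "K" (3x3 intrinsics, pixels), "xyz" and "rotation" of the camera in the world. Camera axes: x right, y up, looking along -z (the intrinsics and any distortion apply to the point x, -y, -z); pixel columns grow to the right and rows downward; lengths in mm; the calibration is good to about 2 mm. A picture is of the moment at which its call begins. calibration takes no time and is no camera call.
- bot.close_job(): hands the job in, once; it reports no verdict.
Trained networks look in the newest picture that a camera, given by its name, has taken for a name from the list of things; names that differ only in an ending like _2 or _b are one class to them, and where a whole thing is asked for, a point or a joint stands for the part that bears it (a point fixed in the world has none). Each returns a list of dicts, best first, with "p" (0 to 1); they miss things now and then, are a little off and sometimes report something else, mostly with a low value. They report only what shows in the picture. A call takes as long as a camera call. They do not tell look-alikes from the thing itself.
- bot.spot_in(thing, camera): "centre" ([x, y, z] in mm, in world coordinates, good to about 4 mm: the middle of the surface that is visible of it).
The state is a dict: "t": time; "q": joint angles; "qvel": joint speeds; "joint_torque": joint torques, N m; "eef_pos": TCP position; "tool_rot": TCP orientation; "force": force on the tool from outside, world axes, zero at the start; "ft_torque": the same for the moment, N m; "gripper_width": finger opening in mm.
Only numpy, scipy, OpenCV 4.12 (cv2) and the standard library are available. Lean on these libraries where they do the work, as an engineer would, in place of code of your own. Each camera call takes 0.05 s, during which the arm holds its last target.

## Working session

There is one attempt and no reset: what is moved stays moved. The work goes in short steps, Python scripts to look and compute and a tool call to move; the robot and the scene stay as the last step left them, time stands still between calls to the robot, and variables do not carry over. Pictures are saved under pics/ and viewed, and the job is handed in when it is done.

Besides the shell and the picture viewer there is one more tool, called after "Emit:" as name(argument=value, ...), one argument or row to a line, values as JSON. jog_arm: Moves the arm, as the interface text tells. Its arguments: {"type":"object","properties":{"steps":{"type":"array"},"claw":{"type":"number"},"newtons":{"type":"number"}},"required":["steps"]}

```bash
mkdir -p pics; cat > h.py <<'E'
import numpy as np, cv2
from workcell import bot
def snap(cam,fn):
    p,d=bot.read_camera(cam); cv2.imwrite('pics/'+fn+'.png',p[:,:,::-1]); np.save('pics/'+fn+'.npy',d); return p,d
def world(cam,u,v,d):
    c=bot.calibration(cam);K=np.array(c['K']);
    x=(u-K[0,2])/K[0,0]*d;y=(v-K[1,2])/K[1,1]*d
    return np.array([x,-y,-d])@np.array(c['rotation']).T+np.array(c['xyz'])
def cloud(cam,d):
    v,u=np.mgrid[:420,:560]
    c=bot.calibration(cam);K=np.array(c['K'])
    P=np.stack([(u-K[0,2])/K[0,0]*d,-(v-K[1,2])/K[1,1]*d,-d],-1)
    return P@np.array(c['rotation']).T+np.array(c['xyz'])
def pix(cam,P):
    c=bot.calibration(cam);K=np.array(c['K'])
    q=(np.array(P)-np.array(c['xyz']))@np.array(c['rotation'])
    return K[0,0]*q[0]/-q[2]+K[0,2], K[1,1]*-q[1]/-q[2]+K[1,2]
E
python3 - <<'E'
from h import *
for c in('scene','top'):
    snap(c,c+'0'); print(bot.calibration(c))
for n in['drive','roller_a','lug','jar','idler_hole0','pivot','jaws','brush']:
    print(n,[(np.round(r['centre']),round(r['p'],2)) for r in bot.spot_in(n,'top')])
print(bot.state())
E
```

```text
{'K': array([[393.59207755,   0.        , 281.44897425],
       [  0.        , 393.59207755, 207.54409883],
       [  0.        ,   0.        ,   1.        ]]), 'xyz': array([1171.6574627 , -275.67558267,  808.82949427]), 'rotation': array([0.30726009, 0.17093499, 0.47158569, 0.80868993])}
{'K': array([[505.40507736,   0.        , 286.42877888],
       [  0.        , 505.40507736, 200.87707209],
       [  0.        ,   0.        ,   1.        ]]), 'xyz': array([ 427.23326042,   40.35615324, 1470.26505003]), 'rotation': array([ 0.04569001, -0.0357636 , -0.70423272,  0.70759428])}
drive [(array([553., 160.,  15.]), 0.65)]
roller_a [(array([ 610., -250.,   59.]), 0.7), (array([ 647., -172.,   60.]), 0.65), (array([ 643., -357.,   51.]), 0.62), (array([ 554., -199.,   64.]), 0.58), (array([ 482., -231.,   56.]), 0.57), (array([500.,  69.,  40.]), 0.51), (array([600., 181.,  31.]), 0.22)]
lug [(array([602., 188.,  29.]), 0.88)]
jar [(array([ 536., -381.,   56.]), 0.79), (array([ 482., -230.,   60.]), 0.28)]
idler_hole0 [(array([502.,  71.,  40.]), 0.71)]
pivot [(array([551., 159.,  10.]), 0.56)]
jaws [(array([613., 480.,  52.]), 0.96)]
brush [(array([ 723., -290.,   17.]), 0.86)]
{'t': 0.5, 'q': array([ 1.0548966 ,  0.47702363,  0.0223799 ,  1.55545386, -0.01148448,
        1.10932538, -0.08315124]), 'qvel': array([ 0.00087547, -0.00095078,  0.00112387, -0.00250221,  0.00018257,
        0.00080208, -0.00098399]), 'joint_torque': array([-1.48443341e-03, -5.95808780e+01,  1.60462394e+00, -2.81289124e+01,
        1.24081163e-02,  2.60052868e-03, -7.89748384e-06]), 'eef_pos': array([ 267.69995475, -619.62233987,  231.26888063]), 'tool_rot': array([ 8.35627386e-01, -5.49296705e-01, -3.40275754e-05, -2.30476804e-05]), 'force': array([-0.38000246, -0.06152932, -0.03873252]), 'ft_torque': array([ 0.0199896, -0.0156785,  0.0025811]), 'gripper_width': 85.4083651286259}
```

```bash
sed -i "s/np.array(c\['rotation'\])/R.from_quat(c['rotation']).as_matrix()/; 1a from scipy.spatial.transform import Rotation as R" h.py; grep -n rotation h.py
python3 - <<'E'
import cv2
for c in('scene','top'):
    i=cv2.imread(f'pics/{c}0.png'); cv2.imwrite(f'pics/{c}0v.png',cv2.resize(i,(784,588),interpolation=cv2.INTER_CUBIC))
E
```

```text
9:    return np.array([x,-y,-d])@R.from_quat(c['rotation']).as_matrix().T+np.array(c['xyz'])
14:    return P@R.from_quat(c['rotation']).as_matrix().T+np.array(c['xyz'])
17:    q=(np.array(P)-np.array(c['xyz']))@R.from_quat(c['rotation']).as_matrix()
```

View pics/top0v.png

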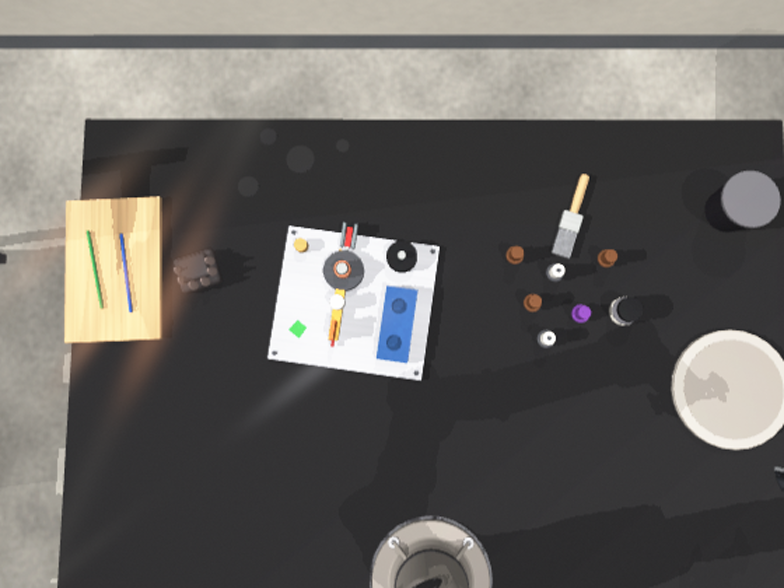

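View pics/scene0v.png

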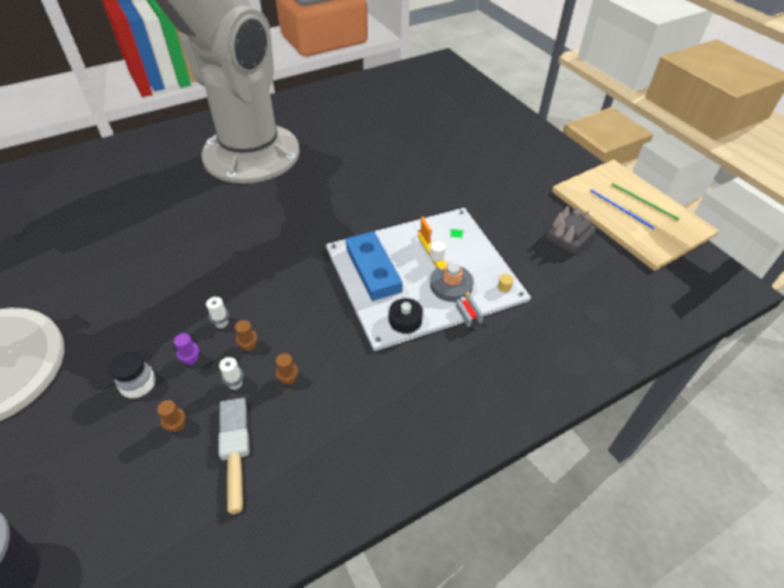

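```bash
python3 - <<'E'
from h import *
for c in('top','scene'):
    d=np.load(f'pics/{c}0.npy'); p=cv2.imread(f'pics/{c}0.png'); P=cloud(c,d)
    hsv=cv2.cvtColor(p,cv2.COLOR_BGR2HSV)
    def comps(m,name,mn=6):
        n,l,s,ce=cv2.connectedComponentsWithStats(m.astype(np.uint8))
        for i in range(1,n):
            if s[i,4]>=mn:
                q=P[l==i]; print(c,name,np.round(ce[i],1),s[i,4],'mean',np.round(q.mean(0),1),'mid',np.round((np.percentile(q,3,axis=0)+np.percentile(q,97,axis=0))/2,1))
    z=P[...,2]; ws=(P[...,0]>350)&(P[...,0]<850)&(P[...,1]>-450)&(P[...,1]<350)&(d>0)
    H,S,V=hsv[...,0],hsv[...,1],hsv[...,2]
    comps(ws&(P[...,1]<-80)&(z>54)&(z<66),'tops')
    comps(ws&(H>100)&(H<125)&(S>120)&(z>36),'blue',30)
    comps(ws&(H>5)&(H<17)&(S>150)&(z>34)&(P[...,1]>0),'orange',4)
    comps(ws&(H>45)&(H<75)&(S>100),'green',10)
    comps(ws&((H<5)|(H>172))&(S>130),'red',4)
    comps(ws&(H>20)&(H<32)&(S>120),'yellow',4)
    comps(ws&(V>150)&(S<40)&(z>5)&(z<18),'plate',500)
p=cv2.imread('pics/top0.png')
a=cv2.resize(p[150:260,340:480],None,fx=5,fy=5,interpolation=cv2.INTER_CUBIC); cv2.imwrite('pics/c1.png',a)
a=cv2.resize(p[150:285,180:330],None,fx=4.4,fy=4.4,interpolation=cv2.INTER_CUBIC); cv2.imwrite('pics/c2.png',a)
E
```

```text
top tops [369.1 179.9] 62 mean [ 651.  -172.    59.7] mid [ 650.9 -171.9   60.3]
top tops [436.  181.9] 68 mean [ 645.8 -359.3   60.1] mid [ 645.6 -359.4   60.3]
top tops [398.2 192.5] 64 mean [ 615.2 -252.8   60. ] mid [ 615.7 -252.7   60.1]
top tops [382.  214.4] 60 mean [ 553.6 -206.5   59.8] mid [ 554.2 -206.7   59.9]
top tops [450.  220.3] 249 mean [ 537.7 -394.8   61.1] mid [ 537.4 -394.7   60.7]
top tops [417.  222.2] 70 mean [ 532.  -303.4   59.9] mid [ 532.5 -303.3   60.2]
top tops [391.8 240.9] 65 mean [ 479.9 -232.5   60.1] mid [ 479.5 -232.7   59.9]
top blue [283.1 231.4] 959 mean [505.7  69.9  42.3] mid [505.8  69.9  42.5]
top orange [237.7 235.4] 50 mean [492.7 195.7  64.5] mid [492.4 195.8  58.6]
top green [212.3 234.6] 77 mean [497.1 274.8  13.3] mid [497.2 275.   13. ]
top red [248.7 168.3] 60 mean [689.1 171.2  27. ] mid [688.8 171.5  24.2]
top red [237.3 244.2] 6 mean [469.5 200.3  27.5] mid [468.8 199.8  28.2]
top yellow [214.8 173.2] 16 mean [672.1 267.4  39.4] mid [671.8 268.3  39.9]
top yellow [213.  177.8] 5 mean [658.8 272.3  38.6] mid [659.3 272.5  39.6]
top
[... 821 characters left out ...]
lue [266.1 187.3] 847 mean [510.7  66.1  42.7] mid [507.2  66.6  41.7]
scene orange [303.4 164.1] 62 mean [496.  193.8  57.8] mid [494.3 194.6  57.4]
scene green [325.9 166.2] 45 mean [496.  275.   13.4] mid [497.5 276.1  13.3]
scene red [335.2 220.4] 58 mean [689.2 171.7  27.4] mid [687.6 172.1  25.5]
scene yellow [302.8 172.9] 49 mean [503.2 188.8  32.3] mid [503.4 188.6  31.5]
scene yellow [314.5 188.5] 38 mean [572.1 183.8  33.1] mid [573.1 185.3  32.3]
scene yellow [360.7 201.9] 78 mean [673.8 264.   33.6] mid [673.  266.1  30.2]
scene plate [340.  185.8] 2195 mean [579.1 265.4  12.9] mid [571.5 264.1  12.9]
scene plate [282.6 204.2] 3258 mean [560.   90.   12.8] mid [549.9  91.5  12.6]
```

View pics/c1.png

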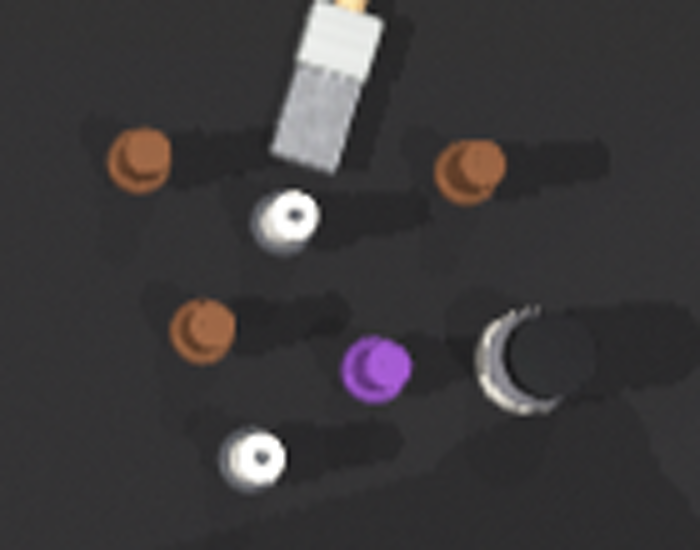

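View pics/c2.png

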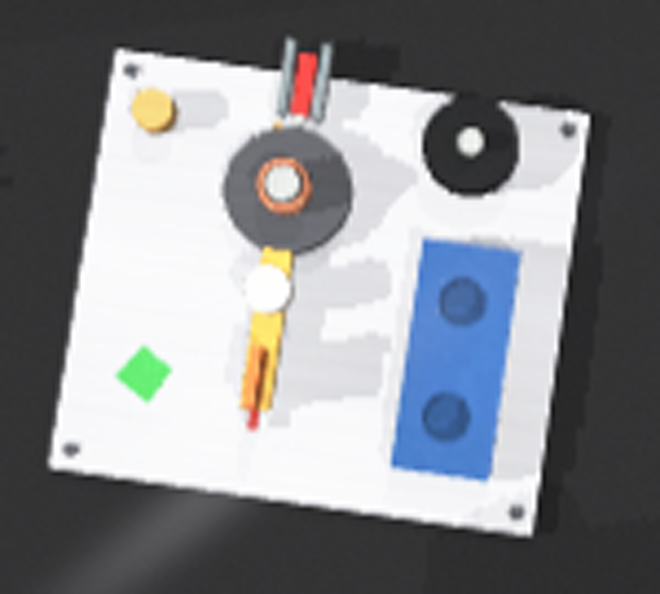

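```bash
python3 - <<'E'
from h import *
from scipy.optimize import minimize
for c in('top','scene'):
    d=np.load(f'pics/{c}0.npy'); p=cv2.imread(f'pics/{c}0.png'); P=cloud(c,d)
    hsv=cv2.cvtColor(p,cv2.COLOR_BGR2HSV);H,S,V=cv2.split(hsv)
    z=P[...,2];ws=(P[...,0]>350)&(P[...,0]<850)&(P[...,1]>-50)&(P[...,1]<350)&(d>0)
    m=ws&(z>7)&(z<17)&(V>90); q=P[m][:,:2].astype(np.float32)
    print(c,'plate',cv2.minAreaRect(q))
    # robust edges fit
    m=ws&(H>100)&(H<125)&(S>120)&(z>39)&(z<46); q=P[m][:,:2].astype(np.float32)
    print(c,'block',cv2.minAreaRect(q))
    # dark bores
    b=ws&(H>100)&(H<125)&(S>100); bv=np.median(V[b]); mm=b&(V<0.72*bv)
    n,l,s,ce=cv2.connectedComponentsWithStats(mm.astype(np.uint8))
    C=bot.calibration(c)
    for i in range(1,n):
        if s[i,4]>12: 
            u,v=ce[i]
            o=np.array(C['xyz']); r=world(c,u,v,1.)-o; print('bore?',s[i,4],np.round(ce[i],1),np.round(o+r*(42-o[2])/r[2],1))
E
```

```text
top plate ((560.1795654296875, 158.68148803710938), (320.4010009765625, 290.9869689941406), 82.29969024658203)
top block ((506.1397705078125, 69.732666015625), (61.900001525878906, 146.62960815429688), 82.42121887207031)
bore? 17 [287.7 219.2] [540.4  57.   42. ]
bore? 45 [281.4 244.9] [467.6  74.3  42. ]
scene plate ((561.8577270507812, 157.93746948242188), (321.7876281738281, 300.920166015625), 82.43495178222656)
scene block ((505.3500061035156, 67.59609985351562), (62.30973434448242, 154.9265899658203), 82.67263793945312)
bore? 21 [261.2 176.3] [467.5  74.5  42. ]
bore? 80 [261.5 199.8] [545.9  33.9  42. ]
```

Emit:
jog_arm(
  steps=[
    [0,0,15,0.102],
    [0,0,15,0.102],
    [0,0,15,0.102],
    [0,0,15,0.102],
    [-24.2,-13.3,0,0],
    [-24.2,-13.3,0,0],
    [-24.2,-13.3,0,0],
    [-24.2,-13.3,0,0],
    [-24.2,-13.3,0,0],
    [-24.2,-13.3,0,0],
    [-24.2,-13.3,0,0],
    [-24.2,-13.3,0,0],
    [-24.2,-13.3,0,0],
    [-24.2,-13.3,0,0],
    [-24.2,-13.3,0,0],
    [-24.2,-13.3,0,0],
    [-24.2,-13.3,0,0],
    [-24.2,-13.3,0,0],
    [-24.2,-13.3,0,0],
    [-24.2,-13.3,0,0],
  ],
  claw=50,
  newtons=30,
)

```text
t: 2.17
eef_pos: [481.2, -231.3, 171.6]
tool_rot: [-0.707, 0.707, -0.0, 0.0]
force: [0.2, 0.1, 0.7]
gripper_width: 49.9
```

Emit:
jog_arm(
  steps=[
    [1.5,1.2,20,0],
    [0,0,25,0],
    [0,0,25,0],
    [0,0,25,0],
    [0,0,20,0],
    [0,0,15,0],
    [0,0,8,0],
    [0,0,3,0],
    [0,0,0,0],
    [0,0,0,0],
  ],
)

```text
t: 3.0
eef_pos: [480.0, -234.3, 31.1]
tool_rot: [-0.707, 0.707, -0.001, 0.0]
force: [-0.2, 0.3, 0.1]
gripper_width: 50.1
```

```bash
python3 - <<'E'
from h import *
p,d=snap('scene','s1'); u,v=(150,215)
cv2.imwrite('pics/s1c.png',cv2.resize(p[130:290,80:260,::-1],None,fx=3.6,fy=3.6,interpolation=cv2.INTER_CUBIC))
E
```

```text
(no output)
```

View pics/s1c.png

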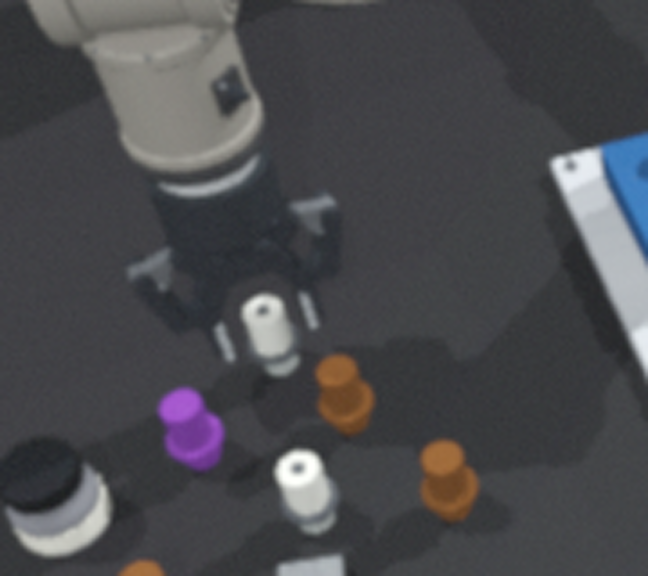

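Emit:
jog_arm(
  steps=[
    [0,0,0,0],
    [0,0,0,0],
    [0,0,0,0],
    [0,0,0,0],
    [0,0,0,0],
    [0,0,0,0],
    [0,0,-10,0],
    [0,0,-20,0],
    [0,0,-20,0],
    [0,0,-20,0],
    [0,0,-20,0],
    [0,0,0,0],
    [0,0,0,0],
  ],
  claw=15,
  newtons=40,
)

```text
t: 4.13
eef_pos: [480.1, -234.3, 121.7]
tool_rot: [-0.707, 0.707, -0.001, 0.001]
force: [0.5, 0.9, -1.7]
gripper_width: 24.3
```

```bash
python3 - <<'E'
from h import *
p,d=snap('scene','s2'); print(bot.state())
cv2.imwrite('pics/s2c.png',cv2.resize(p[110:270,80:260,::-1],None,fx=3.6,fy=3.6,interpolation=cv2.INTER_CUBIC))
E
```

```text
{'t': 4.1833, 'q': array([ 0.36360201,  0.38495654, -0.03243934,  1.99301511,  0.01768736,
        0.7633642 , -1.2502573 ]), 'qvel': array([ 0.000646  ,  0.02327382,  0.00058153,  0.01509534,  0.00184296,
       -0.00178642,  0.00167242]), 'joint_torque': array([ 3.18339129e-02, -4.93189931e+01,  7.34092388e-01, -2.27033865e+01,
        1.15183039e-02, -1.13609136e-02,  2.22354494e-03]), 'eef_pos': array([ 479.24683168, -234.00323022,  120.5875158 ]), 'tool_rot': array([-7.07028068e-01,  7.07185438e-01, -2.43525359e-04,  9.14508115e-05]), 'force': array([ 0.60815866,  0.40309594, -1.10813658]), 'ft_torque': array([ 0.01841759,  0.0067534 , -0.03624605]), 'gripper_width': 24.86989367074839}
```

View pics/s2c.png

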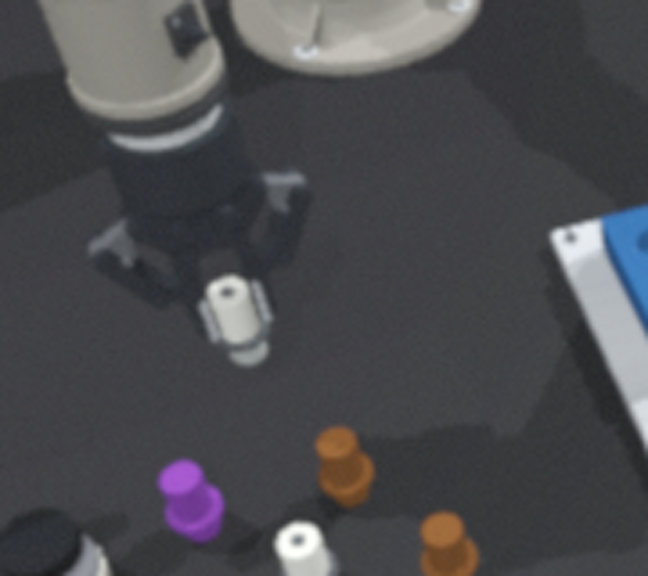

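Emit:
jog_arm(
  steps=[
    [-12,1,0,0],
    [-22,1,0,0],
    [-22,1,0,0],
    [-22,1,0,0],
    [-22,1,0,0],
    [-22,1,0,0],
    [-22,1,0,0],
    [-22,1,0,0],
    [-22,1,0,0],
    [-22,1,0,0],
    [-22,1,0,0],
    [-22,0,0,0],
    [-22,0,0,0],
    [-22,0,0,0],
    [-10,0,0,0],
    [0,0,10,0],
    [0,0,10,0],
    [0,0,0,0],
    [0,0,0,0],
    [0,0,0,0],
  ],
)

```text
t: 5.85
eef_pos: [468.2, 72.6, 99.8]
tool_rot: [-0.706, 0.708, 0.0, -0.001]
force: [-0.4, -0.2, -1.5]
gripper_width: 24.9
```

```bash
python3 - <<'E'
from h import *
p,d=snap('scene','s3'); s=bot.state(); print(s['eef_pos'],s['force'])
cv2.imwrite('pics/s3c.png',cv2.resize(p[70:230,180:360,::-1],None,fx=3.6,fy=3.6,interpolation=cv2.INTER_CUBIC))
p,d=snap('top','t3')
cv2.imwrite('pics/t3c.png',cv2.resize(p[150:285,180:330,::-1],None,fx=4,fy=4,interpolation=cv2.INTER_CUBIC))
E
```

```text
[468.47494262  72.89655607 100.17506576] [ 0.33835023 -0.23380985 -0.32071688]
```

View pics/s3c.png

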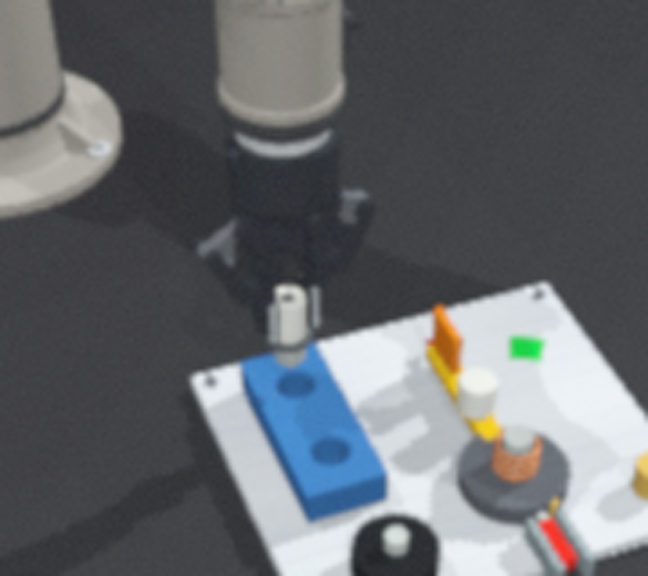

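Emit:
jog_arm(
  steps=[
    [-1,0,6,0],
    [0,0,6,0],
    [0,0,6,0],
    [0,0,6,0],
    [0,0,6,0],
    [0,0,6,0],
    [0,0,5,0],
    [0,0,4,0],
    [0,0,3,0],
    [0,0,0,0],
    [0,0,0,0],
  ],
)

```text
t: 6.87
eef_pos: [468.5, 75.0, 52.2]
tool_rot: [-0.707, 0.707, 0.0, -0.0]
force: [-0.1, -0.2, -0.0]
gripper_width: 24.8
```

Emit:
jog_arm(
  steps=[
    [0,0,1.5,0],
    [0,0,0,0],
    [0,0,0,0],
  ],
)

```text
t: 7.12
eef_pos: [468.9, 75.1, 51.2]
tool_rot: [-0.707, 0.707, -0.0, 0.0]
force: [-0.4, 0.6, 3.6]
gripper_width: 25.1
```

Emit:
jog_arm(
  steps=[
    [0,0,0,0],
    [0,0,0,0],
    [0,0,0,0],
    [0,0,0,0],
    [0,0,-10,0],
    [0,0,-20,0],
    [0,0,-20,0],
    [0,0,-20,0],
    [0,0,0,0],
  ],
  claw=50,
)

```text
t: 7.87
eef_pos: [470.8, 75.6, 124.8]
tool_rot: [-0.707, 0.707, -0.002, 0.003]
force: [-0.5, 0.0, 0.5]
gripper_width: 50.2
```

```bash
python3 - <<'E'
from h import *
p,d=snap('scene','s4'); s=bot.state(); print(s['eef_pos'],s['force'])
P=cloud('scene',d)
m=(np.hypot(P[...,0]-469,P[...,1]-74)<14)&(P[...,2]<95)&(d>0)
print(np.percentile(P[m],[3,50,97],axis=0))
cv2.imwrite('pics/s4c.png',cv2.resize(p[70:230,180:360,::-1],None,fx=3.6,fy=3.6,interpolation=cv2.INTER_CUBIC))
E
```

```text
[470.05328844  75.35885359 123.18625433] [ 0.55410664  1.25779352 -0.06223816]
[[459.48273564  61.74149794  46.40968572]
 [475.23450537  70.90956254  72.28639322]
 [481.19079099  84.23937687  83.18238746]]
```

View pics/s4c.png

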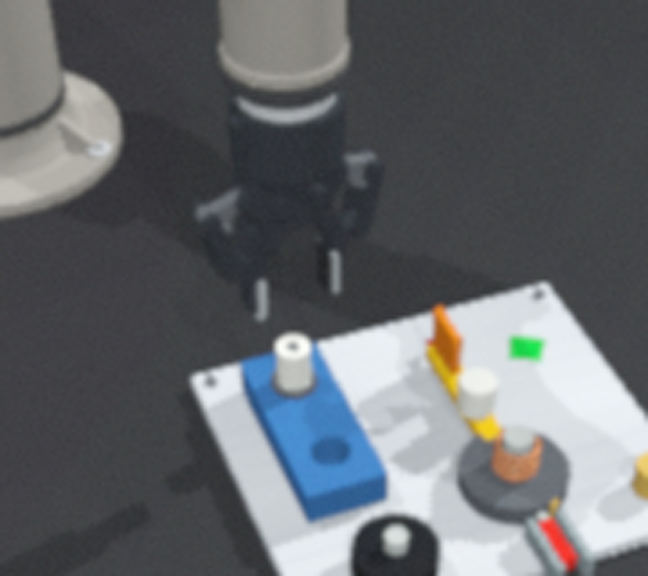

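Emit:
jog_arm(
  steps=[
    [14,-6.2,-3,0],
    [21,-9.3,0,0],
    [21,-9.3,0,0],
    [21,-9.3,0,0],
    [21,-9.3,0,0],
    [21,-9.3,0,0],
    [21,-9.3,0,0],
    [21,-9.3,0,0],
    [21,-9.3,0,0],
    [21,-9.3,0,0],
    [21,-9.3,0,0],
    [21,-9.3,0,0],
    [21,-9.3,0,0],
    [21,-9.3,0,0],
    [21,-9.3,0,0],
    [14,-6.2,0,0],
    [7,-3.1,0,0],
    [0,0,0,0],
    [0,0,0,0],
  ],
)

```text
t: 9.5
eef_pos: [613.5, -253.2, 123.1]
tool_rot: [-0.707, 0.707, 0.001, -0.0]
force: [-0.1, 1.0, 0.4]
gripper_width: 49.8
```

Emit:
jog_arm(
  steps=[
    [0,-2,15,0],
    [0,0,15,0],
    [0,0,14,0],
    [0,0,0,0],
    [0,0,0,0],
  ],
)

```text
t: 9.92
eef_pos: [615.1, -252.9, 78.4]
tool_rot: [0.707, -0.707, -0.001, 0.001]
force: [1.1, -0.7, 0.4]
gripper_width: 50.2
```

```bash
python3 - <<'E'
from h import *
p,d=snap('scene','s5'); s=bot.state(); print(s['eef_pos'],s['force'])
d=np.load('pics/top0.npy');P=cloud('top',d)
m=(P[...,2]>3)&(P[...,2]<40)&(P[...,0]>600)&(P[...,1]<-200)&(P[...,1]>-340)
m[:,:385]=0
from collections import Counter
q=P[m]; q=q[q[:,0]>625]; i=np.argsort(q[:,0]); print(q[i][:14].round()); print(q[:,2].max())
cv2.imwrite('pics/s5c.png',cv2.resize(p[150:310,80:260,::-1],None,fx=3.6,fy=3.6,interpolation=cv2.INTER_CUBIC))
E
```

```text
[ 615.93424455 -253.3979535    79.44287193] [ 0.16309703 -0.43559335  0.35352801]
[[ 627. -301.    7.]
 [ 627. -245.   27.]
 [ 627. -239.   27.]
 [ 627. -242.   26.]
 [ 627. -235.    3.]
 [ 627. -238.    3.]
 [ 627. -296.    4.]
 [ 627. -322.    4.]
 [ 630. -251.   27.]
 [ 630. -245.   26.]
 [ 630. -248.   25.]
 [ 630. -281.    5.]
 [ 630. -241.    3.]
 [ 630. -287.    5.]]
29.99837909508119
```

View pics/s5c.png

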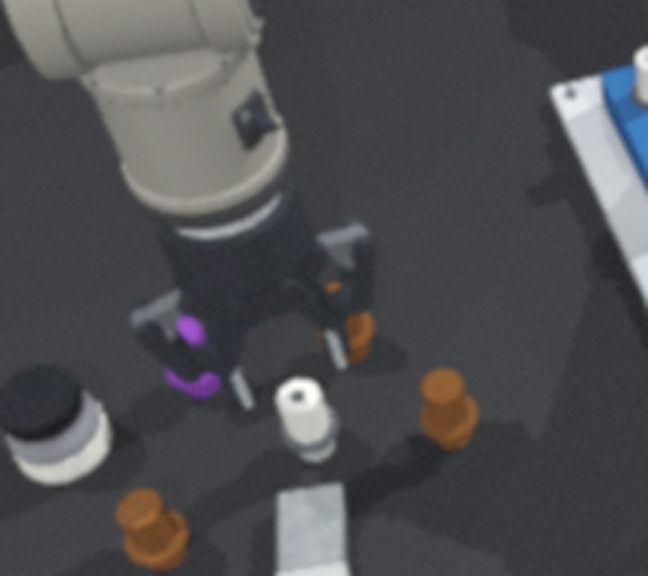

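Emit:
jog_arm(
  steps=[
    [0,0,12,0],
    [0,0,12,0],
    [0,0,12,0],
    [0,0,8,0],
    [0,0,4,0],
    [0,0,0,0],
    [0,0,0,0],
  ],
)

```text
t: 10.55
eef_pos: [616.0, -254.1, 31.5]
tool_rot: [-0.707, 0.707, 0.0, -0.0]
force: [0.1, -0.4, 0.3]
gripper_width: 50.3
```

Emit:
jog_arm(
  steps=[
    [0,0,0,0],
    [0,0,0,0],
    [0,0,0,0],
    [0,0,0,0],
    [0,0,0,0],
    [0,0,0,0],
    [0,0,-10,0],
    [0,0,-20,0],
    [0,0,-20,0],
    [0,0,-20,0],
    [0,0,-20,0],
    [0,0,0,0],
    [0,0,0,0],
  ],
  claw=15,
  newtons=40,
)

```text
t: 11.63
eef_pos: [616.6, -254.2, 123.1]
tool_rot: [-0.707, 0.707, -0.001, 0.0]
force: [0.6, -0.4, -2.8]
gripper_width: 24.6
```

```bash
python3 - <<'E'
from h import *
p,d=snap('scene','s6'); s=bot.state(); print(s['eef_pos'],s['force'])
cv2.imwrite('pics/s6c.png',cv2.resize(p[130:290,80:260,::-1],None,fx=3.6,fy=3.6,interpolation=cv2.INTER_CUBIC))
E
```

```text
[ 615.68399468 -253.87892826  121.62875716] [-1.02852626  0.25349414 -1.17668881]
```

View pics/s6c.png

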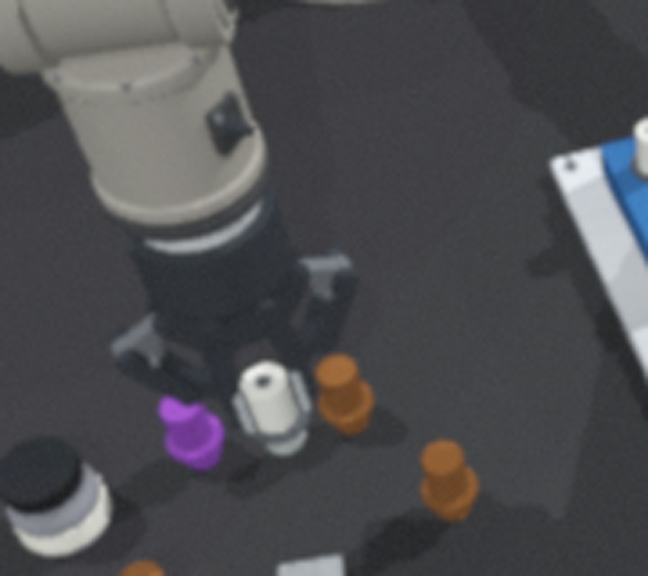

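Emit:
jog_arm(
  steps=[
    [-12,3,0,0],
    [-22,5,0,0],
    [-22,5,0,0],
    [-22,5,0,0],
    [-22,5,0,0],
    [-22,5,0,0],
    [-22,5,0,0],
    [-22,5,0,0],
    [-22,5,0,0],
    [-22,5,0,0],
    [-22,5,0,0],
    [-22,5,0,0],
    [-22,5,0,0],
    [-22,5,0,0],
    [-12,3,0,0],
    [-8,1.8,8,0],
    [0,0,12,0],
    [0,0,0,0],
    [0,0,0,0],
    [0,0,0,0],
  ],
)

```text
t: 13.35
eef_pos: [543.4, 62.3, 101.3]
tool_rot: [-0.706, 0.708, 0.0, -0.001]
force: [-0.5, -0.1, -0.5]
gripper_width: 25.2
```

```bash
python3 - <<'E'
from h import *
p,d=snap('scene','s7'); s=bot.state(); print(s['eef_pos'],s['force'])
cv2.imwrite('pics/s7c.png',cv2.resize(p[70:230,180:360,::-1],None,fx=3.6,fy=3.6,interpolation=cv2.INTER_CUBIC))
E
```

```text
[543.66829722  62.5146277  101.64728508] [ 0.20199684 -0.32471269 -0.53913821]
```

View pics/s7c.png

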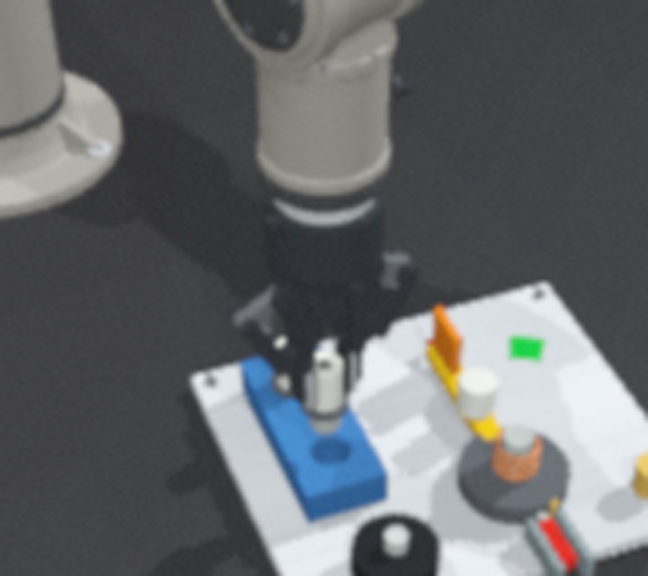

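Emit:
jog_arm(
  steps=[
    [-1,0,6,0],
    [0,0,6,0],
    [0,0,6,0],
    [0,0,6,0],
    [0,0,6,0],
    [0,0,6,0],
    [0,0,5,0],
    [0,0,4,0],
    [0,0,3,0],
    [0,0,1,0],
    [0,0,0,0],
    [0,0,0,0],
  ],
)

```text
t: 14.4
eef_pos: [543.6, 65.0, 52.9]
tool_rot: [-0.707, 0.707, -0.0, 0.0]
force: [0.2, -0.1, -1.4]
gripper_width: 24.8
```

Emit:
jog_arm(
  steps=[
    [0,0,1.8,0],
    [0,0,0,0],
    [0,0,0,0],
  ],
)

```text
t: 14.65
eef_pos: [543.8, 65.1, 52.5]
tool_rot: [-0.707, 0.707, -0.0, 0.0]
force: [-3.9, 0.2, 12.3]
gripper_width: 25.0
```

Emit:
jog_arm(
  steps=[
    [0,0,0,0],
    [0,0,0,0],
    [0,0,0,0],
    [0,0,0,0],
    [0,0,-10,0],
    [0,0,-20,0],
    [0,0,-20,0],
    [0,0,-20,0],
    [0,0,0,0],
  ],
  claw=50,
)

```text
t: 15.4
eef_pos: [546.0, 65.5, 125.3]
tool_rot: [-0.707, 0.707, -0.002, 0.003]
force: [0.8, -0.3, 0.1]
gripper_width: 49.9
```

```bash
python3 - <<'E'
from h import *
p,d=snap('scene','s8'); s=bot.state(); print(s['eef_pos'],s['force'],s['tool_rot'])
P=cloud('scene',d)
for h in((469,74),(543,64)):
    m=(np.hypot(P[...,0]-h[0],P[...,1]-h[1])<10)&(P[...,2]<95)&(d>0)
    print(np.percentile(P[m],[3,50,97],axis=0))
cv2.imwrite('pics/s8c.png',cv2.resize(p[70:230,180:360,::-1],None,fx=3.6,fy=3.6,interpolation=cv2.INTER_CUBIC))
E
```

```text
[545.05395775  65.29785753 123.57332665] [-0.13089535 -0.25039259 -0.95578309] [-0.70697326  0.70723627 -0.00132666  0.00197729]
[[478.5499623   71.16717984  46.62830941]
 [478.5499623   71.16717984  46.62830941]
 [478.5499623   71.16717984  46.62830941]]
[[536.38094766  55.10632007  47.90826576]
 [546.23100744  62.49602262  80.3806269 ]
 [552.38789706  71.88777063  83.05580676]]
```

View pics/s8c.png

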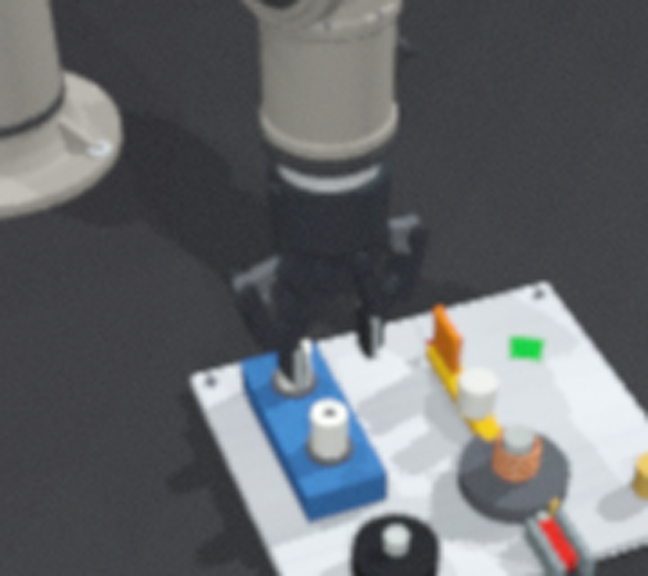

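Emit:
jog_arm(
  steps=[
    [0,0,-10,-0.12],
    [0,0,0,-0.12],
    [0,0,0,-0.12],
    [0,0,0,-0.12],
    [0,0,0,-0.12],
    [0,0,0,-0.12],
    [0,0,0,-0.12],
    [0,0,0,-0.12],
    [0,0,0,-0.12],
    [0,0,0,-0.12],
    [0,0,0,-0.12],
    [0,0,0,-0.117],
    [-11.5,-15.5,0,0],
    [-11.5,-15.5,0,0],
    [-11.5,-15.5,0,0],
    [-11.5,-15.5,0,0],
    [-11.5,-15.5,0,0],
    [-11.5,-15.5,0,0],
    [0,0,0,0],
    [0,0,0,0],
  ],
  claw=0,
)

```text
t: 17.12
eef_pos: [486.5, 167.1, 130.6]
tool_rot: [0.998, -0.066, -0.0, 0.0]
force: [1.0, -0.9, 0.4]
gripper_width: 0.2
```

```bash
python3 - <<'E'
from h import *
p,d=snap('scene','s9'); s=bot.state(); print(s['eef_pos'],s['force'],s['tool_rot'],s['gripper_width'])
t=s['tool_rot']; print('psi',2*np.arctan2(t[1],t[0]))
P=cloud('scene',d)
for h in((469,74),(543,64)):
    m=(np.hypot(P[...,0]-h[0],P[...,1]-h[1])<18)&(P[...,2]<95)&(d>0)&(P[...,2]>60)
    print(np.percentile(P[m],[3,50,97],axis=0))
cv2.imwrite('pics/s9c.png',cv2.resize(p[70:230,180:360,::-1],None,fx=3.6,fy=3.6,interpolation=cv2.INTER_CUBIC))
E
```

```text
[487.17328812 165.99542692 130.59543632] [0.56908496 0.43598655 0.09597631] [ 9.97772794e-01 -6.67024296e-02 -3.46612388e-04  3.43320369e-04] 0.2980848199735585
psi -0.13350399814588254
[[457.50802938  62.70977301  60.58180733]
 [473.56427059  72.16651264  79.51294996]
 [480.61658157  83.86259386  83.47163273]]
[[529.89858914  52.55443795  61.13982003]
 [546.42229485  61.93879432  78.86993764]
 [554.60276866  74.95736475  82.75596738]]
```

View pics/s9c.png

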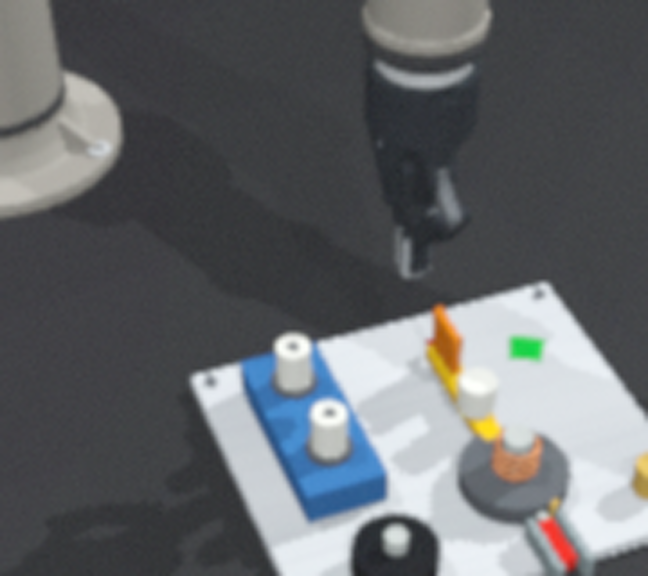

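Emit:
jog_arm(
  steps=[
    [1.5,0,15,0],
    [0,0,15,0],
    [0,0,15,0],
    [0,0,15,0],
    [0,0,13,0],
    [0,0,9,0],
    [0,0,4,0],
    [0,0,0,0],
    [0,0,0,0],
  ],
)

```text
t: 17.92
eef_pos: [489.2, 165.9, 45.2]
tool_rot: [0.998, -0.067, 0.0, 0.0]
force: [0.1, 0.2, 0.2]
gripper_width: 0.0
```

Emit:
jog_arm(
  steps=[
    [0,-3,0,0],
    [0,-3,0,0],
    [0,-3,0,0],
    [0,-3,0,0],
    [0,-3,0,0],
    [0,-3,0,0],
    [0,0,0,0],
    [0,0,0,0],
  ],
)

```text
t: 18.58
eef_pos: [491.3, 183.3, 45.0]
tool_rot: [0.998, -0.067, -0.0, 0.001]
force: [0.2, -2.6, 2.4]
gripper_width: 0.0
```

```bash
python3 - <<'E'
from h import *
p,d=snap('scene','s10'); s=bot.state(); print(s['eef_pos'],s['force'])
cv2.imwrite('pics/s10c.png',cv2.resize(p[70:230,180:360,::-1],None,fx=3.6,fy=3.6,interpolation=cv2.INTER_CUBIC))
E
```

```text
[491.21756426 183.16914382  44.91705588] [-0.81579286 -2.67065238  2.61010552]
```

View pics/s10c.png

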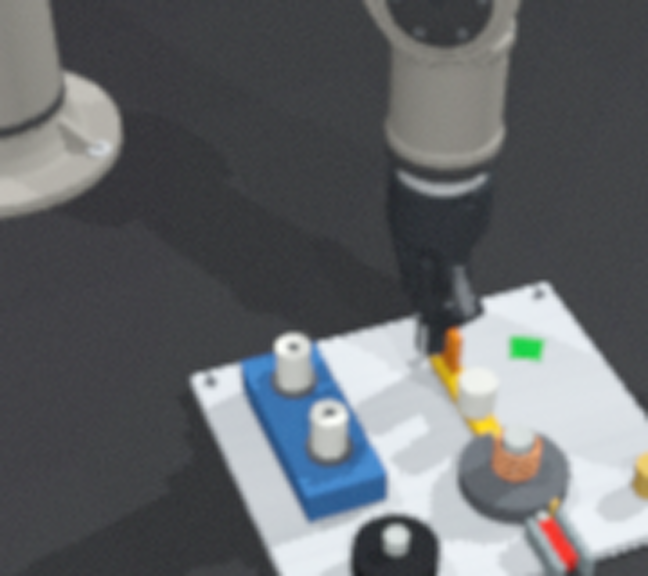

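Emit:
jog_arm(
  steps=[
    [-0.34,-3.13,0,0.025],
    [-0.34,-3.13,0,0.025],
    [-0.34,-3.13,0,0.025],
    [-0.34,-3.13,0,0.025],
    [-0.34,-3.13,0,0.025],
    [-0.34,-3.13,0,0.025],
    [-0.34,-3.13,0,0.025],
    [-0.34,-3.13,0,0.025],
    [-0.34,-3.13,0,0.025],
    [-0.34,-3.13,0,0.025],
    [-0.34,-3.13,0,0.025],
    [-0.34,-3.13,0,0.025],
  ],
)

```text
t: 19.63
eef_pos: [497.1, 219.8, 44.8]
tool_rot: [0.976, -0.217, -0.0, 0.001]
force: [-0.7, -5.7, 2.9]
gripper_width: -0.2
```

Emit:
jog_arm(
  steps=[
    [-0.34,-3.13,0,0.025],
    [-0.34,-3.13,0,0.025],
    [-0.34,-3.13,0,0.025],
    [-0.34,-3.13,0,0.025],
    [-0.34,-3.13,0,0.025],
    [-0.34,-3.13,0,0.025],
    [-0.34,-3.13,0,0.025],
    [-0.34,-3.13,0,0.025],
    [0,0,0,0],
    [0,0,0,0],
  ],
)

```text
t: 20.47
eef_pos: [507.0, 243.0, 44.6]
tool_rot: [0.95, -0.312, -0.0, 0.001]
force: [-1.7, -6.0, 3.0]
gripper_width: -0.4
```

```bash
cat > chk.py <<'E'
from h import *
import sys
n=sys.argv[1]
p,d=snap('scene','sc'+n); p2,d2=snap('top','tp'+n); s=bot.state(); print(s['t'],s['eef_pos'],s['force'])
t=s['tool_rot']; psi=2*np.arctan2(t[1],t[0]); print('psi',psi)
piv=np.array([616.7,180.2]); r=s['eef_pos'][:2]-piv
# pushing face: theta such that lug tangential offset 15
a=np.arctan2(r[1],r[0]); print('r',np.hypot(*r),'theta_est',np.pi-0.1335-a+np.arcsin(15/np.hypot(*r)))
for c,p,d in(('scene',p,d),('top',p2,d2)):
    P=cloud(c,d);hsv=cv2.cvtColor(p,cv2.COLOR_RGB2HSV);H,S,V=cv2.split(hsv)
    dist=np.hypot(P[...,0]-piv[0],P[...,1]-piv[1])
    for nm,m in(('yel',(H>18)&(H<32)&(S>120)&(dist>48)&(dist<150)&(P[...,2]>25)&(P[...,2]<38)),('orange',(H>5)&(H<17)&(S>150)&(P[...,2]>36)&(dist>95)&(dist<150)),('red',((H<5)|(H>172))&(S>120)&(dist>130)&(dist<165)&(P[...,0]<600)),('green',(H>45)&(H<75)&(S>100)&(dist<200))):
        if m.sum()>2:
            q=P[m][:,:2].mean(0)-piv; print(c,nm,m.sum(),'theta',round(np.pi-0.1335-np.arctan2(q[1],q[0]),3),q.round())
cv2.imwrite('pics/sc%sc.png'%n,cv2.resize(p[0:1],None,fx=1,fy=1))
p=cv2.imread('pics/sc%s.png'%n)
cv2.imwrite('pics/sc%sc.png'%n,cv2.resize(p[90:230,220:380],None,fx=4.2,fy=4.2,interpolation=cv2.INTER_CUBIC))
p=cv2.imread('pics/tp%s.png'%n)
cv2.imwrite('pics/tp%sc.png'%n,cv2.resize(p[150:285,180:330],None,fx=4,fy=4,interpolation=cv2.INTER_CUBIC))
E
python3 chk.py 11
```

```text
20.5667 [506.89093604 242.88137496  44.66044602] [-1.84192098 -5.94593454  2.39379496]
psi -0.6353031331306871
r 126.43965079875235 theta_est 0.5041020814091508
scene yel 53 theta 1.415 [-2. 72.]
scene orange 12 theta 0.485 [-88.  62.]
scene green 7 theta 0.599 [-114.  102.]
top yel 14 theta 0.897 [-24.  40.]
```

View pics/sc11c.png

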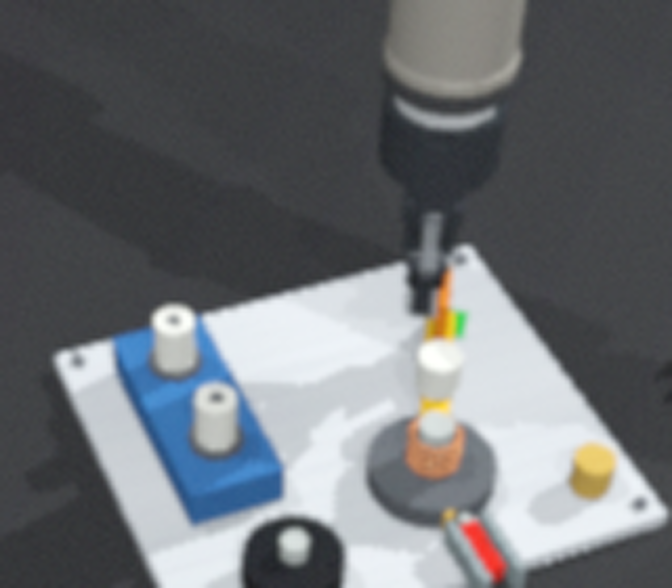

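View pics/tp11c.png

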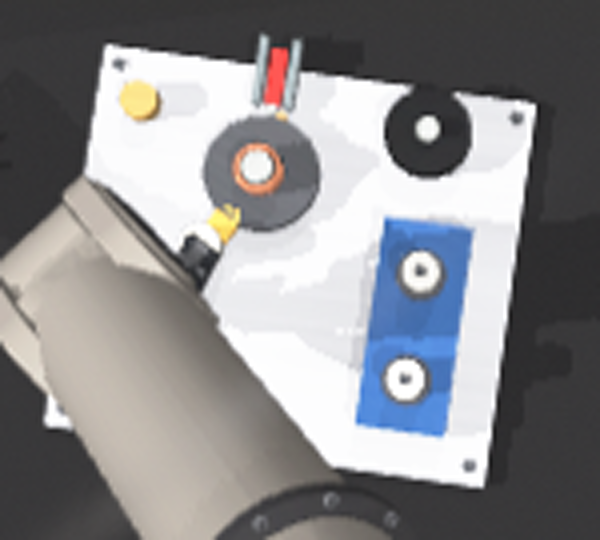

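Emit:
jog_arm(
  steps=[
    [-0.34,-3.13,0,0.025],
    [0,0,0,0],
    [0,0,0,0],
    [0,0,0,0],
  ],
)

```text
t: 20.9
eef_pos: [508.3, 245.5, 44.5]
tool_rot: [0.946, -0.324, -0.001, 0.001]
force: [-2.1, -6.4, 3.2]
gripper_width: -0.4
```

```bash
python3 chk.py 12; python3 - <<'E'
from h import *
d=np.load('pics/sc12.npy');p=cv2.imread('pics/sc12.png');P=cloud('scene',d)
piv=np.array([616.7,180.2]);q=P[...,:2]-piv;r=np.hypot(q[...,0],q[...,1])
hsv=cv2.cvtColor(p,cv2.COLOR_BGR2HSV)
m=(abs(r-68)<16)&(P[...,2]>57)&(P[...,2]<64)&(q[...,0]<0)&(q[...,1]>-30)
c=(np.percentile(q[m],3,axis=0)+np.percentile(q[m],97,axis=0))/2
print(m.sum(),c,np.hypot(*c),'theta',np.pi-.1335-np.arctan2(c[1],c[0]))
d0=np.load('pics/scene0.npy');P=cloud('scene',d0);q=P[...,:2]-piv;r=np.hypot(q[...,0],q[...,1])
m=(abs(r-68)<16)&(P[...,2]>57)&(P[...,2]<64)&(q[...,0]<0)&(q[...,1]>-30)
c=(np.percentile(q[m],3,axis=0)+np.percentile(q[m],97,axis=0))/2
print('rest',m.sum(),c,np.hypot(*c),'theta',np.pi-.1335-np.arctan2(c[1],c[0]))
for h in((469,74),(543,64)):
    d=np.load('pics/tp12.npy');P=cloud('top',d);m=(np.hypot(P[...,0]-h[0],P[...,1]-h[1])<16)&(P[...,2]>74)
    print(np.median(P[m],axis=0))
E
```

```text
21.0 [508.2344011  245.46924727  44.5100429 ] [-1.5421767  -5.27028259  2.00555394]
psi -0.6603755164913437
r 126.58933913436891 theta_est 0.5269782119183295
scene yel 64 theta 1.383 [-4. 73.]
scene orange 15 theta 0.514 [-92.  70.]
top yel 14 theta 0.928 [-23.  41.]
71 [-53.53794421  40.60462973] 67.19410260748985 theta 0.5153726962167213
rest 71 [-67.37594924   8.6697451 ] 67.93145821986815 theta -0.005526081062183774
[469.05654353  74.6068892   79.63221083]
[543.22077631  64.02020575  80.84938302]
```

View pics/sc12c.png

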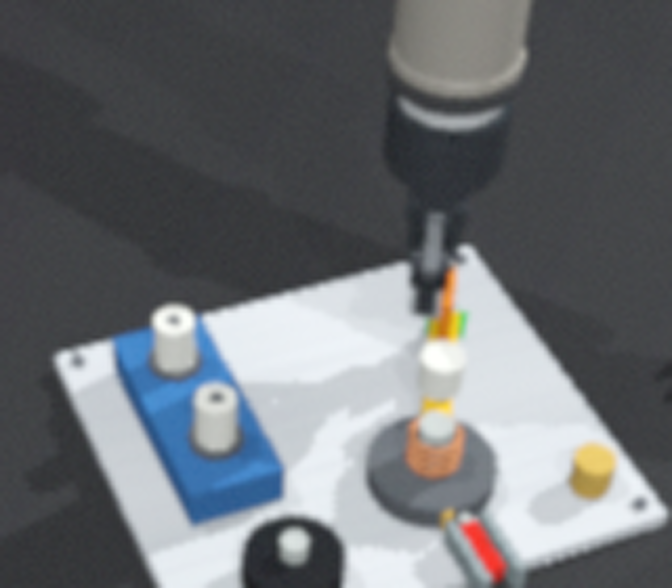

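```bash
python3 -c "
from workcell import bot
print(bot.close_job())"
```

```text
the job is handed in; nothing more can be done
None
```

The job is done and handed in at about t = 21 s: both white rollers are in the block's bores and released, and the arm is still holding the tensioner in the green zone. `close_job` gives no verdict.

- **Rollers:** They went in steel end down, one in each bore. The last top-camera check put their tops at 79.6 and 80.8 mm, against 80 mm when fully home, with centres within about 1 mm of the bores. Seating the second roller briefly read 12 N. It stands upright in the pictures.
- **Tensioner:** I pushed the lug past the click with closed fingers and held it there at about 5.5–6.8 N. Three estimates put the angle at 0.515 (white arm roller), 0.514 (orange lug) and 0.527 (fingertip), all inside the 0.44–0.62 zone. The red nose itself was hidden by the gripper, so I could not see it directly. Green showed on both sides of the lug.
- **Bystanders:** I did not grip or aim at the jar, brush, jaws or the brown and purple look-alikes, and saw no contact with them. I did not re-measure their positions at the end.

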